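# Uncover a junction-box housing and hold a square in its marked corner

## Task

Lift the white cover plate off the two pins of the grey junction-box housing and lay it flat, handle up, in the middle of the green mat. Then take the blue square by its black grip, lower it flat onto the housing floor and press it into the yellow-taped corner until both of its outer faces lie flush against the two walls; finish while still gripping it and pressing it against both walls. Leave the jar, the tape roll and the orange spool alone.

Things in the scene. Friction and masses are not known exactly. Their poses are not given: they have to be found in the camera images.
- housing: Grey open junction-box housing fixed to the bench: 150 (x) x 180 (y) x 40 mm high, walls 6, floor 5 mm. Origin: centre of underside, z up. Bosses 18 mm square at the +x -y and -x +y corners carry brass pins (8 mm diameter, 14 mm above the rim) at (60,-75) and (-60,75) mm. Terminals up to 29 mm high fill x -55..-25, y -65..25 mm. The +x +y corner is clear, its rims taped yellow.
- far_wall: The housing's +x wall, 6 mm thick, 40 mm high, one of the two walls of the taped corner; its inner face lies at x = 69 mm of the housing. Origin: centre of the wall's underside.
- left_wall: The housing's +y wall, 6 mm thick, 40 mm high, the other wall of the taped corner; its inner face lies at y = 84 mm of the housing. Origin: centre of the wall's underside.
- marked_corner (a point): The inside corner with the yellow tape, at floor level: housing point (69, 84, 5) mm. Its axes are the housing's: the walls lie towards +x and +y of it.
- cover: White cover plate 150 x 180 x 5 mm, about 0.3 kg, loose on the housing's rim (underside 40 mm above the bench), two 11 mm holes over the pins. Origin: centre of underside; axes as the housing's at the start. Black bar handle in the middle of its top: 14 mm wide (x), 80 mm long (y), from 5 to 40 mm above the underside.
- mat: Fixed flat mat with a green top and black edge, 190 mm (x) by 220 mm (y), 4 mm thick, on the bench to the left or the right of the housing. Origin: centre of its underside; its top is 4 mm higher.
- square: Blue L-shaped square, flat on the bench, other side from the mat, 0.4 kg, legs 30 mm high, 14 thick. Origin: underside, below the grip. From the outer corner (36,36) mm one leg runs 110 mm to -y, the other 90 mm to -x; a block fills the inner angle. Black grip: post 24 x 24 mm, sides along x and y, 30 to 75 mm above the underside. Seated, its axes match the housing's.
- square_corner (a point): The outer corner of the square, on its underside, (36, 36, 0) mm of the square, same axes: here its two outer faces meet, x = 36 mm and y = 36 mm.
- jar: Bystander: amber jar with a red cap, 60 mm diameter, 80 mm high; origin at the centre of its underside.
- tape: Bystander: yellow roll, 90 mm outside diameter, 19 mm high, lying flat; origin at the centre of its underside.
- spool: Bystander: small empty orange spool standing on the bench, 40 mm diameter, 30 mm high; origin at the centre of its underside.
Not all that is in view belongs to the job. What is shaped like the cover but red is not meant. Of the things that look like the square, take the one that is nearest to the robot's base at the start.

How it is judged:
By the outcome, as a careful person would: the job done as asked, in the order asked, and still so for the second after the job is handed in, while the arm keeps its last pose, push and grip.
It also fails if it takes over 64 s, if anything falls off the work surface, if the arm or the gripper's body presses on something with over 40 N, if the wrist force passes 120 N, or if a joint passes its speed limit or range.

## Robot

A 6-joint arm with a two-finger parallel gripper is mounted at the origin on the work surface. World frame = base frame: x ahead of the robot, y to its left, z up, the work surface at z = 0. Lengths are in m, angles in rad, forces in N, time in s.
With the tool pointing down it reaches from about 0.35 to 1 m from the base axis. Payload 7.1 kg.
Tool frame: the origin (TCP) lies midway between the tips of the shut fingers; the grasp point (between the pads) lies 19 mm behind it (robot.tcp_to_grasp is the z of the grasp point in the tool frame, in m); z points along the fingers, y is the line along which they close (so a half turn about z gives the same grasp; the last joint's range is limited). The gripper opens to 85 mm and grips with 20 to 120 N. Pads are 22 mm wide; open, the fingers measure 114 mm over their backs; the gripper's body (76 mm by 85 mm) begins 54 mm behind the grasp point. The pads swing forward as they close: fully open they stand 13 mm farther back than shut.
Start: joints at [1.272, 0.423, 1.63, -0, 1.089, -0.019], TCP at [0.173, 0.601, 0.231] pointing down, gripper open.
Joint ranges: [-3, 3], [-0.9, 2.11], [0.09, 2.58], [-1.31, 4.45], [0.11, 2.69], [-2.54, 2.54]. Speed limits (rad/s): [2.39, 2.39, 3.01, 3.14, 3.14, 3.14].

## Interface

Orientations are given as [roll, pitch, yaw] about the fixed x, y, z axes, in that order (R = Rz(yaw) Ry(pitch) Rx(roll)).
In Python, from workcell import robot, camera, calibration, workorder gives the robot as it stands.
- The arm moves only by the tool servo_tool, never from a script. Its argument "increments" is a list of rows, each a list of 4 numbers: the shift along the world's x, y, z in cm, then the turn about the world's z in rad. A call has 1 to 12 rows; each row shifts and turns the commanded pose from where the row before left it; what a row does not reach is not made up. A row lasts 1/8 s, in which the tool goes at most 62.5 mm and 10.7 degrees, less where a joint would pass 70% of its speed; a pose out of reach is approached as far as the arm can. A call is refused whole if a number of a shift passes 6.25 or a number of a turn 0.188, either way. A call with a gripper value outside its range is refused whole. "jaw" is the finger opening in cm, from 0 to 8.54, set as the call begins (left out, the last holds). The fingers move at their own pace and stop on an object; "grip_force" is the grip in N (left out, the last holds). Time passes only in rows, so rows that do not move let the fingers close. It gives the time, the measured TCP pose, the force and the opening at its end, in the units of the state.
- robot.sense(): the state, without advancing time (a new reading comes with each control period).
- camera(name): name is "scene" or "top"; returns the picture (420x560x3 uint8, red, green, blue); there is no depth.
- calibration(name): a dict with "fx", "fy", "cx", "cy" (pixels), "T" (4x4, takes a point from camera to world coordinates). Camera axes: x right, y up, looking along -z (the intrinsics and any distortion apply to the point x, -y, -z); pixel columns grow to the right and rows downward; lengths in m; the calibration is good to about 2 mm. A picture is of the moment at which its call begins. calibration takes no time and is no camera call.
- workorder.sign_off(): hands the job in, once; it reports no verdict.
The state is a dict: "time_s": time; "qpos": joint angles; "qvel": joint speeds; "tau": joint torques, N m; "eef_pos": TCP position; "tool_rot": TCP orientation; "contact_force": force on the tool from outside, world axes, zero at the start; "moment": the same for the moment, N m; "gripper_width": finger opening in m.
Only numpy, scipy, OpenCV 4.12 (cv2) and the standard library are available. Lean on these libraries where they do the work, as an engineer would, in place of code of your own. Each camera call takes 0.05 s, during which the arm holds its last target. There are 200 camera calls.

## Working session

There is one attempt and no reset: what is moved stays moved. The work goes in short steps, Python scripts to look and compute and a tool call to move; the robot and the scene stay as the last step left them, time stands still between calls to the robot, and variables do not carry over. Pictures are saved under pics/ and viewed, on a budget of 10 in all, crops included, one or two more only if the job needs it, and the job is handed in when it is done.

Besides the shell and the picture viewer there is one more tool, called after ">>>" as a command line: name --pt "numbers of a row" for each row, then --argument value for the rest. servo_tool: Moves the arm, as the interface text tells. Its arguments: {"type":"object","properties":{"increments":{"type":"array"},"jaw":{"type":"number"},"grip_force":{"type":"number"}},"required":["increments"]}

```bash
mkdir -p pics
cat > h.py <<'E'
import numpy as np, cv2
from workcell import robot, camera, calibration, workorder
def save(n,f,crop=None,s=1):
    im=camera(n)[:,:,::-1]
    cv2.imwrite('pics/full_'+f,im)
    if crop: a,b,c,d=crop; im=im[b:d,a:c]
    if s!=1: im=cv2.resize(im,None,fx=s,fy=s,interpolation=cv2.INTER_CUBIC)
    cv2.imwrite('pics/'+f,im)
def K(n):
    c=calibration(n); return c,np.array([[c['fx'],0,c['cx']],[0,c['fy'],c['cy']],[0,0,1.]]),np.array(c['T'])
def dist(c): 
    d=c.get('dist',c.get('distortion')); return None if d is None else np.array(d,float)
def px2w(n,uv,z):
    c,k,T=K(n)
    p=cv2.undistortPoints(np.array(uv,float).reshape(-1,1,2),k,dist(c)).reshape(-1,2)
    r=np.c_[p[:,0],-p[:,1],-np.ones(len(p))]@T[:3,:3].T; o=T[:3,3]
    t=(np.broadcast_to(z,len(p))-o[2])/r[:,2]; return o+r*t[:,None]
def w2px(n,P):
    c,k,T=K(n)
    q=(np.atleast_2d(P)-T[:3,3])@T[:3,:3]; q=q*[1,-1,-1]
    return cv2.projectPoints(q,np.zeros(3),np.zeros(3),k,dist(c))[0].reshape(-1,2)
E
python3 - <<'E'
from h import *
print(calibration('top'),calibration('scene'))
print(robot.sense(), robot.tcp_to_grasp)
save('top','top0.png',None,1.42);save('scene','scene0.png',None,1.42)
E
```

```text
{'fx': 472.31073288994975, 'fy': 472.31073288994975, 'cx': 270.351428874604, 'cy': 209.54595792933614, 'T': array([[-0.01062937,  0.99302734, -0.11740408,  0.35789111],
       [-0.9998364 , -0.00883627,  0.01578291,  0.08381006],
       [ 0.01463544,  0.11755264,  0.9929588 ,  1.29860743],
       [ 0.        ,  0.        ,  0.        ,  1.        ]])} {'fx': 473.64267677011, 'fy': 473.64267677011, 'cx': 281.05048620506716, 'cy': 203.73067430369647, 'T': array([[ 2.87110026e-01, -5.89485374e-01,  7.55032997e-01,
         1.48534078e+00],
       [ 9.57897202e-01,  1.75957701e-01, -2.26874057e-01,
        -2.22488993e-01],
       [ 8.85067845e-04,  7.88381812e-01,  6.15185611e-01,
         8.40926665e-01],
       [ 0.00000000e+00,  0.00000000e+00,  0.00000000e+00,
         1.00000000e+00]])}
{'time_s': 0.0, 'qpos': array([ 1.27202170e+00,  4.23828336e-01,  1.63070914e+00,  1.14285489e-05,
        1.08859020e+00, -1.89630760e-02]), 'qvel': array([-4.80431290e-04,  1.40577527e-03, -6.72538095e-04,  8.77730787e-04,
       -1.34418292e-04,  6.98361800e-05]), 'tau': array([-2.43806622e-03, -5.57386565e+01, -2.81740218e+01, -2.27709556e-04,
        7.12020104e-03, -1.95258082e-05]), 'eef_pos': array([0.17239626, 0.60017727, 0.23054598]), 'tool_rot': array([-3.14005810e+00, -3.92224227e-05,  2.86177576e+00]), 'contact_force': array([0.03275511, 0.33839264, 0.20844892]), 'moment': array([-0.0067487 , -0.03409843,  0.00193856]), 'gripper_width': 0.08511882034976011} -0.0187
```

View pics/top0.png

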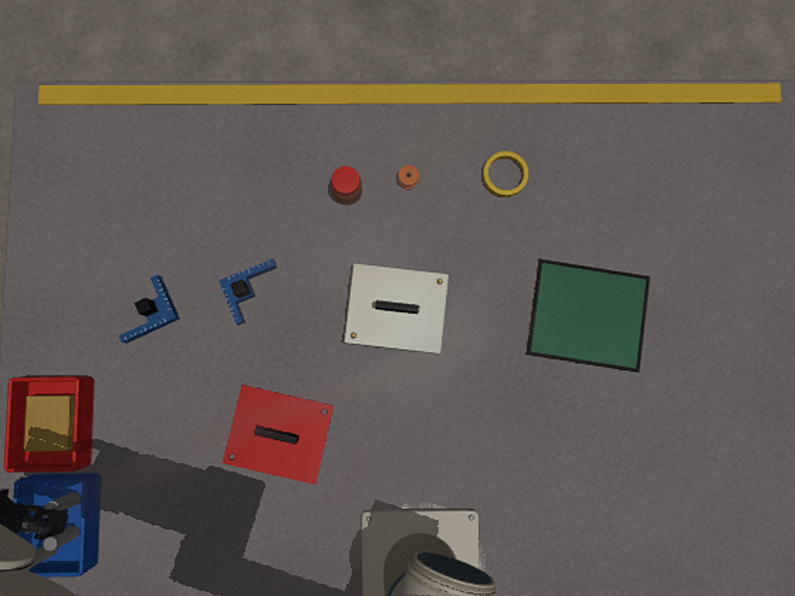

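View pics/scene0.png

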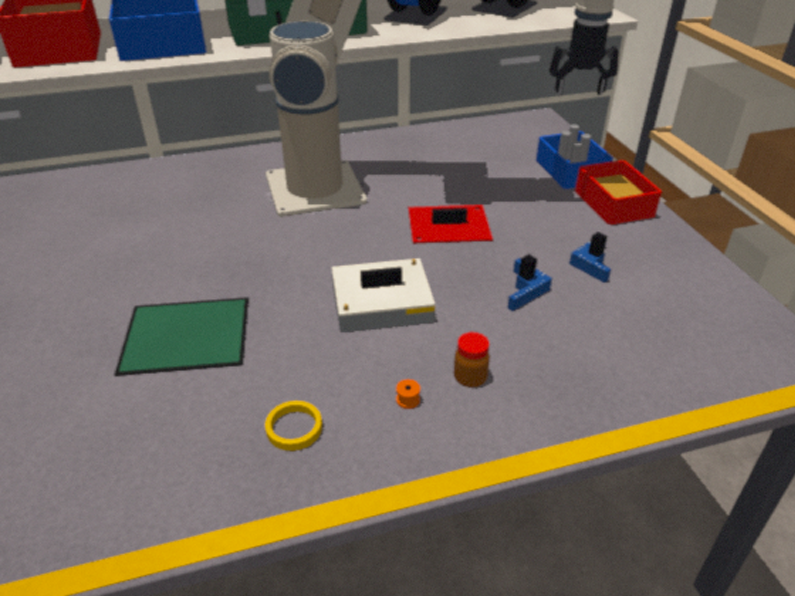

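The top view (shown at 1.42x) has the following:
- **Cover:** white, at (397,308). The red plate at (278,435) is not meant.
- **Mat:** at (588,315).
- **Blue squares:** at (240,290) and (147,307). The base is at about (420,560), so the one at (240,290) is nearest and is the one meant. I'll confirm it in a crop.

```bash
cat > m.py <<'E'
from h import *
def rect(mask,z,n='top'):
    cs,_=cv2.findContours(mask.astype(np.uint8),cv2.RETR_EXTERNAL,cv2.CHAIN_APPROX_NONE)
    c=max(cs,key=cv2.contourArea).reshape(-1,2)
    w=px2w(n,c,z)[:,:2]
    return cv2.minAreaRect((w*1000).astype(np.float32)),c.mean(0)
E
python3 - <<'E'
from m import *
im=cv2.imread('pics/full_top0.png'); hsv=cv2.cvtColor(im,cv2.COLOR_BGR2HSV)
H,S,V=[hsv[:,:,i].astype(int) for i in range(3)]
print(dist(calibration('top')))
roi=np.zeros(H.shape,bool); roi[180:255,235:320]=1
print('cover',rect((V>150)&(S<60)&roi,.045))
g=(H>45)&(H<90)&(S>80)
print('mat',rect(g,.004))
roi=np.zeros(H.shape,bool); roi[175:235,148:200]=1
print('sq',rect((H>95)&(H<125)&(S>100)&roi,.03))
print('grip',rect((V<45)&roi,.075))
a=cv2.resize(im[175:255,145:325],None,fx=4.4,fy=4.4,interpolation=cv2.INTER_CUBIC)
s=cv2.imread('pics/full_scene0.png')
b=cv2.resize(s[165:245,225:405],None,fx=4.4,fy=4.4,interpolation=cv2.INTER_CUBIC)[:248]
b=cv2.resize(s[172:236,225:405],None,fx=4.4,fy=4.4,interpolation=cv2.INTER_CUBIC)
c=np.vstack([a,b])[:600]; print(c.shape)
cv2.imwrite('pics/c1.png',c)
E
```

```text
None
cover (((487.04296875, 40.70074462890625), (179.52032470703125, 149.61083984375), 82.8740005493164), array([279.17012448, 216.76348548]))
mat (((474.3238525390625, -334.2324523925781), (207.209716796875, 176.27987670898438), 80.31429290771484), array([414.26966292, 221.95131086]))
sq (((522.8021240234375, 310.34063720703125), (90.81216430664062, 110.13570404052734), 22.26231575012207), array([172.33766234, 201.25974026]))
grip (((522.1107788085938, 328.22589111328125), (29.473894119262695, 27.791553497314453), 21.68341827392578), array([168.84848485, 203.18181818]))
(600, 792, 3)
```

View pics/c1.png

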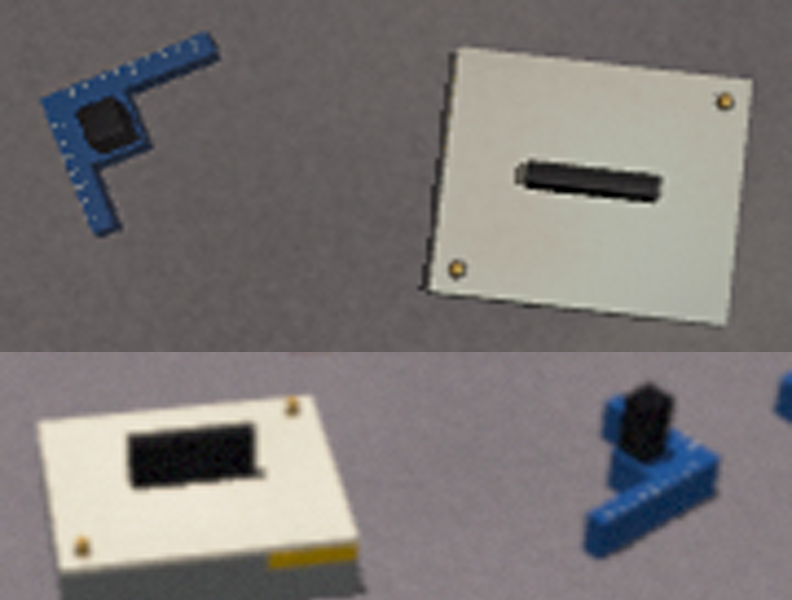

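The crop confirms the targets. The square at top0 (240,290) is the nearer one and has the right handedness: corner at upper left, long leg toward -y. The white cover sits on the brass pins, with the yellow tape at the +x +y corner. Now I'll move above the cover handle at (0.487, 0.041), yaw -7.1°.

>>> servo_tool --pt "2.62 -4.66 -0.4 -0.118" --pt "2.62 -4.66 -0.4 -0.118" --pt "2.62 -4.66 -0.4 -0.118" --pt "2.62 -4.66 -0.4 -0.118" --pt "2.62 -4.66 -0.4 -0.118" --pt "2.62 -4.66 -0.4 -0.118" --pt "2.62 -4.66 -0.4 -0.118" --pt "2.62 -4.66 -0.4 -0.118" --pt "2.62 -4.66 -0.4 -0.118" --pt "2.62 -4.66 -0.4 -0.118" --pt "2.62 -4.66 -0.4 -0.118" --pt "2.62 -4.66 -0.4 -0.118" --jaw 6 --grip_force 60

```text
time_s: 1.6
eef_pos: [0.4875, 0.0398, 0.1831]
tool_rot: [-3.141, -0.0, 1.442]
contact_force: [0.6, 0.7, -0.4]
gripper_width: 0.0599
```

>>> servo_tool --pt "0 0 0 0" --pt "0 0 0 0"

```text
time_s: 1.85
eef_pos: [0.4863, 0.0415, 0.1829]
tool_rot: [-3.14, -0.0, 1.446]
contact_force: [-0.1, -0.3, 0.3]
gripper_width: 0.0598
```

>>> servo_tool --pt "0 0 -3 0" --pt "0 0 -3 0" --pt "0 0 -3 0" --pt "0 0 -2 0" --pt "0 0 -1.3 0" --pt "0 0 -0.8 0" --pt "0 0 0 0" --pt "0 0 0 0"

```text
time_s: 2.85
eef_pos: [0.4874, 0.0416, 0.0529]
tool_rot: [3.141, -0.0, 1.446]
contact_force: [0.5, 0.9, 0.7]
gripper_width: 0.0603
```

>>> servo_tool --pt "0 0 0 0" --pt "0 0 0 0" --pt "0 0 0 0" --pt "0 0 0 0" --pt "0 0 0 0" --pt "0 0 0 0" --jaw 0

```text
time_s: 3.6
eef_pos: [0.487, 0.0414, 0.0527]
tool_rot: [3.141, -0.0, 1.446]
contact_force: [-1.2, -0.7, 5.0]
gripper_width: 0.013
```

>>> servo_tool --pt "0 0 0.4 0" --pt "0 0 0.6 0" --pt "0 0 0.8 0" --pt "0 0 1.2 0" --pt "0 0 2 0" --pt "0 0 2.5 0" --pt "0 0 2.5 0" --pt "0 0 0 0" --pt "0 0 0 0"

```text
time_s: 4.72
eef_pos: [0.4865, 0.0415, 0.152]
tool_rot: [-3.141, 0.0, 1.446]
contact_force: [0.1, 0.4, -3.0]
gripper_width: 0.013
```

Run:
```python
from m import *
save('top','t2.png',(120,150,500,330),2); print(robot.sense()['eef_pos'])
s=camera('scene')[:,:,::-1]
a=cv2.imread('pics/t2.png'); b=cv2.resize(s[120:260,100:480],None,fx=1.7,fy=1.7)
b=np.pad(b,((0,0),(0,max(0,760-b.shape[1])),(0,0)))[:, :760]
cv2.imwrite('pics/c2.png',np.vstack([a,b])[:600])
```

```text
[0.48623266 0.04143117 0.1515753 ]
```

View pics/c2.png

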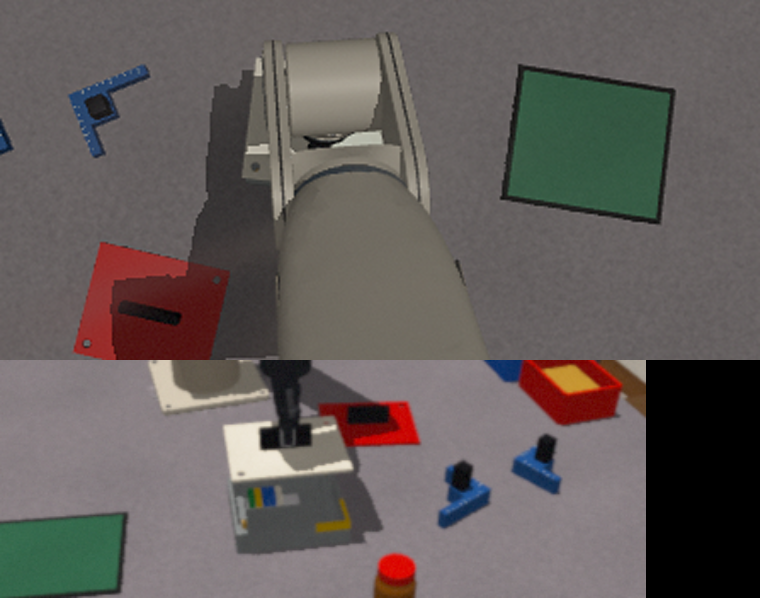

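The cover is off both pins and level, held at (285,430) in the lower crop, with the housing interior visible below. Now I'll carry it to the mat centre at (0.474, -0.334).

>>> servo_tool --pt "0 -1.5 0 0" --pt "0 -3 0 0" --pt "-0.1 -4 0 -0.005" --pt "-0.2 -4 0 -0.01" --pt "-0.3 -4.5 0 -0.01" --pt "-0.3 -4.5 0 -0.01" --pt "-0.2 -4.5 0 -0.01" --pt "-0.1 -4.5 0 0" --pt "0 -4 0 0" --pt "0 -2 0 0" --pt "0 -1 0 0" --pt "0 0 0 0"

```text
time_s: 6.32
eef_pos: [0.4747, -0.3333, 0.1519]
tool_rot: [-3.141, -0.001, 1.4]
contact_force: [-0.4, 0.1, -3.7]
gripper_width: 0.013
```

>>> servo_tool --pt "0 0 -3 0" --pt "0 0 -3 0" --pt "0 0 -2.5 0" --pt "0 0 -1.5 0" --pt "0 0 -1 0" --pt "0 0 -0.6 0" --pt "0 0 0 0" --pt "0 0 0 0"

```text
time_s: 7.32
eef_pos: [0.4753, -0.3338, 0.0369]
tool_rot: [3.141, 0.0, 1.401]
contact_force: [0.6, -0.7, -2.6]
gripper_width: 0.0131
```

>>> servo_tool --pt "0 0 -0.8 0" --pt "0 0 -0.6 0" --pt "0 0 -0.3 0" --pt "0 0 -0.2 0" --pt "0 0 -0.1 0" --pt "0 0 0 0" --pt "0 0 0 0"

```text
time_s: 8.2
eef_pos: [0.4749, -0.3335, 0.0168]
tool_rot: [-3.142, -0.0, 1.401]
contact_force: [-2.3, 2.3, 5.6]
gripper_width: 0.0127
```

Touching the mat. I'll release, then rise.

>>> servo_tool --pt "0 0 0 0" --pt "0 0 0 0" --pt "0 0 0 0" --pt "0 0 0 0" --jaw 5

```text
time_s: 8.7
eef_pos: [0.4751, -0.3336, 0.0163]
tool_rot: [3.141, 0.0, 1.401]
contact_force: [-0.0, -0.7, -0.5]
gripper_width: 0.0499
```

>>> servo_tool --pt "0 0 1 0" --pt "0 0 2 0" --pt "0 0 4 0" --pt "0 0 4 0" --pt "0 0 4 0" --pt "0 0 0 0"

```text
time_s: 9.45
eef_pos: [0.477, -0.335, 0.1713]
tool_rot: [3.134, 0.004, 1.401]
contact_force: [-0.4, 0.4, -0.5]
gripper_width: 0.0503
```

>>> servo_tool --pt "0.1 2 0 0.02" --pt "0.3 4 0 0.03" --pt "0.3 5 0 0.04" --pt "0.3 5 0 0.04" --pt "0.3 5 0 0.04" --pt "0.3 5 0 0.04" --pt "0.3 5 0 0.04" --pt "0.3 5 0 0.04" --pt "0.3 5 0 0.04" --pt "0.3 5 0 0.04" --pt "0.3 5 0 0.04" --pt "0.3 5 0 0.04"

```text
time_s: 10.95
eef_pos: [0.5071, 0.2284, 0.1652]
tool_rot: [-3.139, 0.0, 1.853]
contact_force: [0.8, -0.0, -0.2]
gripper_width: 0.0499
```

>>> servo_tool --pt "0.5 4 0 0.04" --pt "0.4 3 0 0.04" --pt "0.4 2 0 0.026" --pt "0.2 1.6 0 0" --pt "0 0 0 0" --pt "0 0 0 0"

```text
time_s: 11.7
eef_pos: [0.5237, 0.3316, 0.1661]
tool_rot: [-3.141, 0.0, 1.956]
contact_force: [-0.0, 0.3, -0.4]
gripper_width: 0.0498
```

Run:
```python
from m import *
print(robot.sense()['eef_pos'],robot.sense()['tool_rot'])
save('top','t3.png',(215,155,475,275),3); im=cv2.imread('pics/full_t3.png')
s=camera('scene')[:,:,::-1]; cv2.imwrite('pics/full_s3.png',s)
a=cv2.imread('pics/t3.png'); b=cv2.resize(s[165:245,225:485],None,fx=3,fy=3,interpolation=cv2.INTER_CUBIC)
cv2.imwrite('pics/c3.png',np.vstack([a,b])[:600])
hsv=cv2.cvtColor(im,cv2.COLOR_BGR2HSV);H,S,V=[hsv[:,:,i].astype(int) for i in range(3)]
roi=np.zeros(H.shape,bool); roi[:,360:]=1
print('cover',rect((V>150)&(S<60)&roi,.009)); print('green',rect((H>45)&(H<90)&(S>80)&roi,.004))
```

```text
[0.52372106 0.33159622 0.16611425] [-3.14075713e+00  3.22509044e-04  1.95602796e+00]
cover (((475.40484619140625, -334.2802429199219), (179.3658905029297, 148.70692443847656), 80.27128601074219), array([414.8173913 , 221.26086957]))
green (((474.08465576171875, -334.4569396972656), (205.90496826171875, 176.25363159179688), 80.30673217773438), array([414.27137546, 222.11895911]))
```

View pics/c3.png

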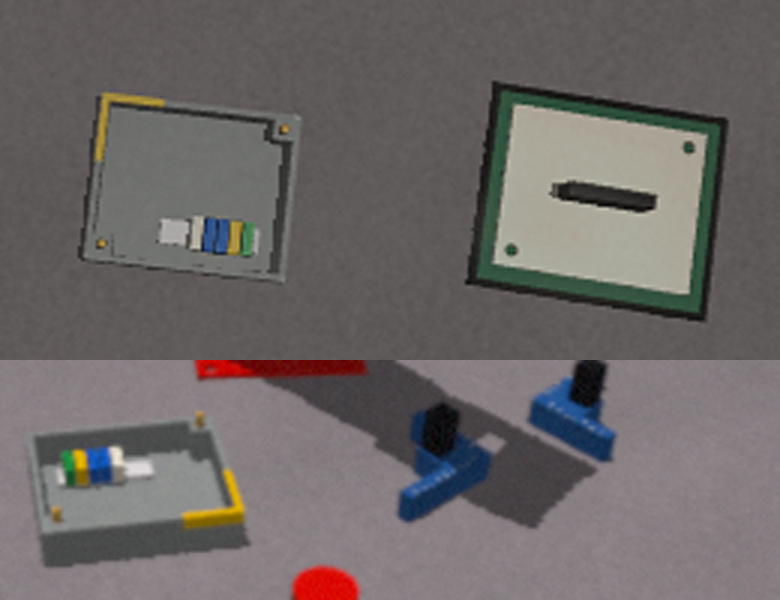

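The cover lies centred on the mat (centres agree within about 1.5 mm, yaw equal). The housing is open, with outer rim corners in the crop at about (103,94), (300,116), (285,281) and (81,259), and pins at (284,129) and (101,243). Next I'll work out the housing pose.

Run:
```python
from m import *
from scipy.optimize import least_squares
uv=np.array([[103,94],[300,116],[285,281],[81,259],[284,129],[101,243]])/3+[215,155]-[.33,.33]
M=np.array([[75,90],[75,-90],[-75,-90],[-75,90],[60,-75],[-60,75]])/1000
z=np.array([.04]*4+[.052]*2)
W=px2w('top',uv,z)[:,:2]
f=lambda p:(np.c_[M[:,0]*np.cos(p[2])-M[:,1]*np.sin(p[2])+p[0],M[:,0]*np.sin(p[2])+M[:,1]*np.cos(p[2])+p[1]]-W).ravel()
s=least_squares(f,[.487,.04,-.12]);print('housing px',s.x,np.degrees(s.x[2]),(s.fun*1000).round(1))
# refine: housing grey-vs-bench outline is faint -> gradient score of rim outer/inner edges
im=cv2.cvtColor(cv2.imread('pics/full_t3.png'),cv2.COLOR_BGR2GRAY).astype(float)
im=cv2.GaussianBlur(im,(0,0),.7)
gx=cv2.Sobel(im,cv2.CV_64F,1,0);gy=cv2.Sobel(im,cv2.CV_64F,0,1);g=np.hypot(gx,gy).astype(np.float32)
t=np.linspace(-1,1,80)
P=[]
for a,b in((75,90),):
    P+=[np.c_[a+0*t,b*t],np.c_[-a+0*t,b*t],np.c_[a*t,b+0*t],np.c_[a*t,-b+0*t]]
P=np.vstack(P)/1000
def sc(p):
    c,q=np.cos(p[2]),np.sin(p[2]); w=np.c_[P[:,0]*c-P[:,1]*q+p[0],P[:,0]*q+P[:,1]*c+p[1],np.full(len(P),.04)]
    u=w2px('top',w).astype(np.float32); return cv2.remap(g,u[None,:,0],u[None,:,1],cv2.INTER_LINEAR).sum()
best=max((sc((x,y,th)),x,y,th) for x in s.x[0]+np.arange(-4,4.1,.5)/1e3 for y in s.x[1]+np.arange(-4,4.1,.5)/1e3 for th in s.x[2]+np.radians(np.arange(-1.5,1.6,.25)))
print('edge',best,np.degrees(best[3]))
```

```text
housing px [ 0.48641111  0.04136049 -0.12212455] -6.997221576251176 [ 0.6  0.8  0.2 -0.8 -0.8  0.9 -0.2 -1.2  0.5  0.  -0.4  0.3]Traceback (most recent call last):
  File "<stdin>", line 21, in <module>
  File "<stdin>", line 21, in <genexpr>
  File "<stdin>", line 20, in sc
  File "h.py", line 19, in w2px
    c,k,T=K(n)
          ~^^^
  File "h.py", line 10, in K
    c=calibration(n); return c,np.array([[c['fx'],0,c['cx']],[0,c['fy'],c['cy']],[0,0,1.]]),np.array(c['T'])
ValueError: time passes only in moves, steps and waits
```

>>> servo_tool --pt "0 0 -3 0" --pt "0 0 -3 0" --pt "0 0 -3 0" --pt "0 0 -2 0" --pt "0 0 -1 0" --pt "0 0 -0.8 0" --pt "0 0 0 0" --pt "0 0 0 0"

```text
time_s: 12.8
eef_pos: [0.5244, 0.3328, 0.0391]
tool_rot: [3.14, -0.0, 1.957]
contact_force: [0.4, -0.2, -0.2]
gripper_width: 0.0501
```

>>> servo_tool --pt "0 0 0 0" --pt "0 0 0 0" --pt "0 0 0 0" --pt "0 0 0 0" --pt "0 0 0 0" --pt "0 0 0 0" --jaw 0 --grip_force 80

```text
time_s: 13.55
eef_pos: [0.5243, 0.3327, 0.039]
tool_rot: [3.141, -0.0, 1.957]
contact_force: [-1.3, -0.1, 5.3]
gripper_width: 0.0232
```

>>> servo_tool --pt "0 0 0.5 0" --pt "0 0 1 0" --pt "0 0 2 0" --pt "0 0 3 0" --pt "0 0 3 0" --pt "0 0 2 0" --pt "0 0 0 0" --pt "0 0 0 0"

```text
time_s: 14.55
eef_pos: [0.5234, 0.3321, 0.1526]
tool_rot: [-3.14, 0.0, 1.957]
contact_force: [-0.4, 0.1, -4.2]
gripper_width: 0.023
```

>>> servo_tool --pt "0 -1 0 -0.02" --pt "-0.1 -2.5 0 -0.05" --pt "-0.1 -3 0 -0.06" --pt "-0.1 -3.5 0 -0.06" --pt "-0.1 -3.5 0 -0.06" --pt "-0.1 -3.5 0 -0.06" --pt "-0.1 -3 0 -0.06" --pt "-0.1 -2.5 0 -0.06" --pt "-0.1 -1.6 0 -0.05" --pt "-0.15 -1 0 -0.028" --pt "0 -0.5 0 0" --pt "0 0 0 0"

```text
time_s: 16.05
eef_pos: [0.5145, 0.0766, 0.1533]
tool_rot: [3.142, -0.0, 1.449]
contact_force: [0.0, 0.6, -2.8]
gripper_width: 0.023
```

>>> servo_tool --pt "0 0 -2 0" --pt "0 0 -2 0" --pt "0 0 -1 0" --pt "0 0 0 0" --pt "0 0 0 0"

```text
time_s: 16.68
eef_pos: [0.515, 0.0767, 0.1039]
tool_rot: [3.141, -0.0, 1.449]
contact_force: [-0.2, 0.2, -2.0]
gripper_width: 0.0233
```

Run:
```python
from m import *
print(robot.sense()['eef_pos'],robot.sense()['tool_rot'])
save('scene','s4.png',(215,150,375,260),4.8)
```

```text
[0.51498942 0.07673977 0.10385396] [ 3.14065674e+00 -2.60324175e-04  1.44913078e+00]
```

View pics/s4.png

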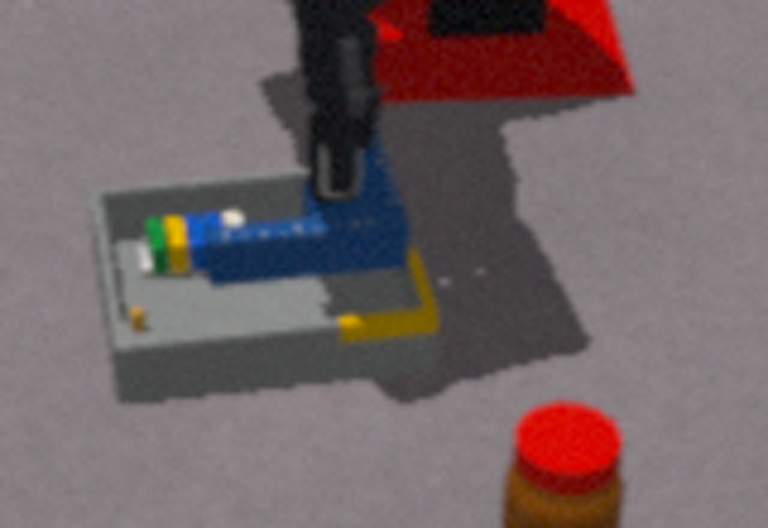

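The square hangs level over the clear corner, with its outer bottom corner at crop (408,266), top corner at (404,208) and long-leg end at (212,283). I'll check these against the prediction.

Run:
```python
from m import *
e=robot.sense()['eef_pos']; th=np.radians(-7)
R=np.array([[np.cos(th),-np.sin(th)],[np.sin(th),np.cos(th)]])
for q in([36,36,0],[36,36,30],[36,-74,0]):
    w=np.r_[R@np.array(q[:2])/1000+e[:2],e[2]-.039+q[2]/1000]
    print(q,(w2px('scene',w)-[215,150])*4.8)
uv=np.array([[408,266],[212,283]])/4.8+[215,150]
W=px2w('scene',uv,e[2]-.039);print(W,[R.T@(w[:2]-e[:2]) for w in W])
```

```text
[36, 36, 0] [[405.60095488 267.4076969 ]]
[36, 36, 30] [[406.97193957 224.05116912]]
[36, -74, 0] [[207.83733395 288.25428544]]
[[0.5543676  0.10971071 0.06501113]
 [0.53797762 0.00219687 0.06501113]] [array([0.03498878, 0.03755594]), array([ 0.03182361, -0.07115394])]
```

It matches within 1–4 mm. Lowering.

>>> servo_tool --pt "0 0 -1.5 0" --pt "0 0 -1.5 0" --pt "0 0 -1 0" --pt "0 0 -0.8 0" --pt "0 0 -0.5 0" --pt "0 0 -0.2 0" --pt "0 0 0 0" --pt "0 0 0 0"

```text
time_s: 17.73
eef_pos: [0.5147, 0.0765, 0.0487]
tool_rot: [3.141, -0.0, 1.449]
contact_force: [-0.7, -0.4, -3.0]
gripper_width: 0.023
```

>>> servo_tool --pt "0 0 -0.2 0" --pt "0 0 -0.1 0" --pt "0 0 -0.1 0" --pt "0 0 -0.05 0" --pt "0 0 0 0" --pt "0 0 0 0"

```text
time_s: 18.48
eef_pos: [0.5144, 0.0765, 0.044]
tool_rot: [-3.141, 0.0, 1.449]
contact_force: [-2.6, -1.0, 3.9]
gripper_width: 0.0228
```

It's on the floor. Sliding toward +x of the housing, direction (0.993, -0.122).

>>> servo_tool --pt "0.2 -0.02 0 0" --pt "0.2 -0.03 0 0" --pt "0.2 -0.02 0 0" --pt "0.1 -0.02 0 0" --pt "0 0 0 0" --pt "0 0 0 0"

```text
time_s: 19.23
eef_pos: [0.515, 0.0763, 0.0444]
tool_rot: [-3.129, 0.001, 1.448]
contact_force: [-23.3, 7.9, 31.9]
gripper_width: 0.0231
```

>>> servo_tool --pt "0.1 -0.01 0 0" --pt "0 0 0 0" --pt "0.1 -0.01 0 0" --pt "0 0 0 0"

```text
time_s: 19.73
eef_pos: [0.5203, 0.0758, 0.0442]
tool_rot: [-3.137, 0.001, 1.449]
contact_force: [0.8, -0.4, -1.9]
gripper_width: 0.0233
```

>>> servo_tool --pt "0 0 0 0" --pt "0 0 0 0"

```text
time_s: 19.98
eef_pos: [0.5231, 0.0756, 0.0441]
tool_rot: [-3.141, -0.0, 1.449]
contact_force: [-6.1, 3.6, 9.5]
gripper_width: 0.0228
```

Run:
```python
from m import *
s=robot.sense()
for k in('eef_pos','tool_rot','contact_force','moment'):print(k,s[k].round(4))
save('scene','s5.png',(215,150,375,260),4.8)
```

```text
eef_pos [0.5231 0.0756 0.0441]
tool_rot [-3.1405e+00 -1.0000e-04  1.4487e+00]
contact_force [-6.1245  3.5516  9.4704]
moment [0.4159 0.8481 0.0523]
```

View pics/s5.png

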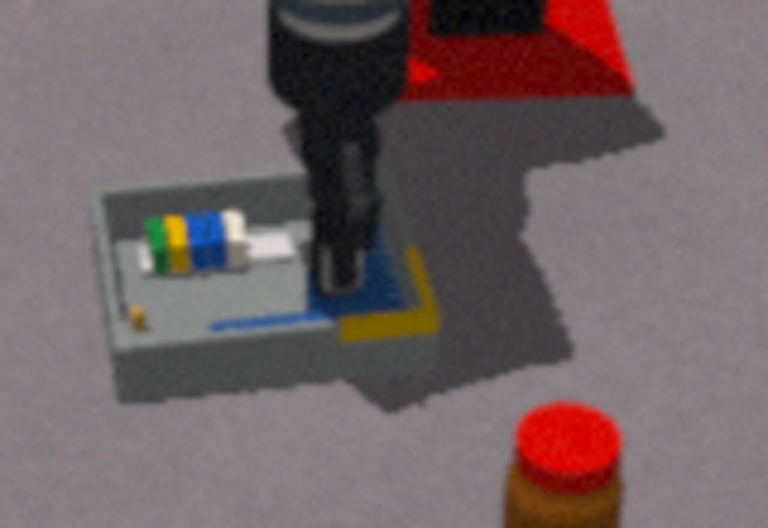

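The square lies flat on the floor near the far wall, with the long leg parallel to it and a gap left at the left wall. I'll take off a little down-pressure and slide +y, direction (0.122, 0.993).

>>> servo_tool --pt "-0.02 0 0.03 0" --pt "0.02 0.2 0 0" --pt "0.03 0.2 0 0" --pt "0.02 0.2 0 0" --pt "0.01 0.1 0 0" --pt "0 0 0 0" --pt "0 0 0 0" --pt "0 0 0 0"

```text
time_s: 21.02
eef_pos: [0.5242, 0.0818, 0.0441]
tool_rot: [-3.142, 0.001, 1.449]
contact_force: [-2.3, -5.0, 3.8]
gripper_width: 0.0234
```

>>> servo_tool --pt "0 0 0 0" --pt "0 0 0 0" --pt "0 0 0 0" --pt "0 0 0 0"

```text
time_s: 21.52
eef_pos: [0.5242, 0.0818, 0.0441]
tool_rot: [-3.142, 0.001, 1.449]
contact_force: [-2.6, -4.3, 4.3]
gripper_width: 0.0231
```

>>> servo_tool --pt "0.01 0.1 0 0" --pt "0.01 0.1 0 0" --pt "0 0 0 0" --pt "0 0 0 0"

```text
time_s: 22.02
eef_pos: [0.5244, 0.0838, 0.0441]
tool_rot: [3.142, 0.001, 1.449]
contact_force: [-2.0, -4.9, 4.5]
gripper_width: 0.0233
```

>>> servo_tool --pt "0.01 0.1 0 0" --pt "0 0 0 0" --pt "0 0 0 0" --pt "0 0 0 0"

```text
time_s: 22.52
eef_pos: [0.5245, 0.0847, 0.0441]
tool_rot: [3.141, 0.001, 1.449]
contact_force: [-2.7, -6.0, 4.6]
gripper_width: 0.0232
```

>>> servo_tool --pt "0.01 0.1 0 0" --pt "0 0 0 0" --pt "0 0 0 0" --pt "0 0 0 0"

```text
time_s: 23.02
eef_pos: [0.5246, 0.0848, 0.0441]
tool_rot: [-3.142, 0.002, 1.449]
contact_force: [-2.3, -13.5, 5.6]
gripper_width: 0.0237
```

The left wall is met (Fy -13.5 N). Now press toward the far wall.

>>> servo_tool --pt "0.1 -0.01 0 0" --pt "0 0 0 0" --pt "0 0 0 0" --pt "0 0 0 0"

```text
time_s: 23.52
eef_pos: [0.5245, 0.0848, 0.0441]
tool_rot: [-3.14, 0.002, 1.449]
contact_force: [-6.0, -12.4, 9.3]
gripper_width: 0.0231
```

>>> servo_tool --pt "0.1 -0.01 0 0" --pt "0 0 0 0" --pt "0 0 0 0" --pt "0 0 0 0"

```text
time_s: 24.02
eef_pos: [0.5246, 0.0848, 0.0442]
tool_rot: [-3.138, 0.002, 1.449]
contact_force: [-9.6, -9.5, 12.4]
gripper_width: 0.0229
```

Run:
```python
from m import *
s=robot.sense()
for k in('eef_pos','tool_rot','contact_force','moment'):print(k,s[k].round(4))
```

```text
eef_pos [0.5246 0.0848 0.0442]
tool_rot [-3.1380e+00  2.4000e-03  1.4492e+00]
contact_force [-9.6476 -9.5202 12.4213]
moment [-1.7301  0.9593 -0.0391]
```

>>> servo_tool --pt "0 0 0.05 0" --pt "0.1 -0.01 0 0" --pt "0 0 0 0" --pt "0 0 0 0"

```text
time_s: 24.52
eef_pos: [0.5246, 0.0848, 0.0442]
tool_rot: [-3.136, 0.003, 1.449]
contact_force: [-11.1, -8.7, 9.6]
gripper_width: 0.0233
```

>>> servo_tool --pt "0.1 -0.01 0 0" --pt "0 0 0 0" --pt "0 0 0 0" --pt "0 0 0 0"

```text
time_s: 25.02
eef_pos: [0.5246, 0.0847, 0.0442]
tool_rot: [-3.134, 0.003, 1.449]
contact_force: [-14.2, -7.2, 13.7]
gripper_width: 0.0232
```

Run:
```python
from m import *
s=robot.sense()
for k in('eef_pos','tool_rot','contact_force','moment'):print(k,s[k].round(4))
save('top','t6.png',(230,170,330,260),6)
```

```text
eef_pos [0.5246 0.0847 0.0442]
tool_rot [-3.1342e+00  2.9000e-03  1.4490e+00]
contact_force [-14.2426  -7.2199  13.7087]
moment [-1.3857  1.5118 -0.0628]
```

View pics/t6.png

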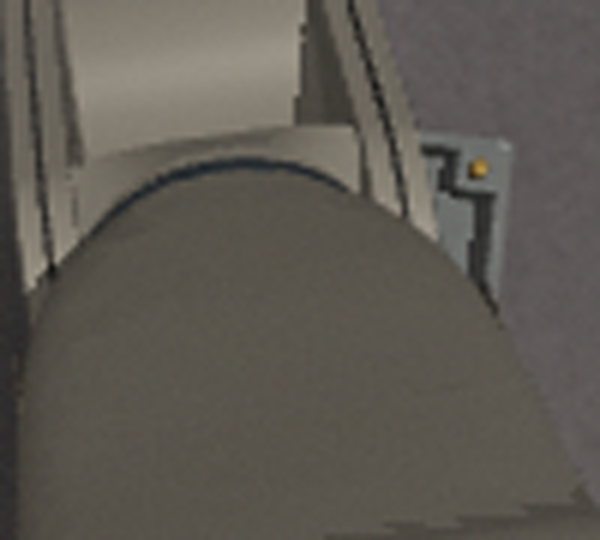

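The arm hides the corner from above, so I'll check the far-wall contact by force instead. I'll unload, lift 2 mm clear of floor friction and feel for the wall.

>>> servo_tool --pt "-0.4 0.05 0 0" --pt "-0.1 -0.2 0.1 0" --pt "-0.02 -0.1 0.1 0" --pt "0 0 0.05 0" --pt "0 0 0 0" --pt "0 0 0 0"

```text
time_s: 25.82
eef_pos: [0.5233, 0.0836, 0.0471]
tool_rot: [3.142, -0.0, 1.449]
contact_force: [-0.9, 0.0, -3.2]
gripper_width: 0.0232
```

>>> servo_tool --pt "0.1 -0.01 0 0" --pt "0 0 0 0" --pt "0 0 0 0"

```text
time_s: 26.2
eef_pos: [0.5243, 0.0834, 0.0471]
tool_rot: [3.142, -0.0, 1.449]
contact_force: [0.7, -1.1, -2.3]
gripper_width: 0.0232
```

>>> servo_tool --pt "0.1 -0.01 0 0" --pt "0 0 0 0" --pt "0 0 0 0"

```text
time_s: 26.58
eef_pos: [0.5244, 0.0833, 0.047]
tool_rot: [-3.14, 0.0, 1.449]
contact_force: [-5.0, 0.7, -0.9]
gripper_width: 0.0232
```

>>> servo_tool --pt "0.1 -0.01 0 0" --pt "0 0 0 0" --pt "0 0 0 0"

```text
time_s: 26.95
eef_pos: [0.5245, 0.0832, 0.0468]
tool_rot: [-3.138, 0.001, 1.449]
contact_force: [-7.7, 2.3, 2.3]
gripper_width: 0.0233
```

The far wall is confirmed at x≈0.5244. Next I'll check yaw flushness from the moment about z.

```bash
python3 -c "
from h import *
s=robot.sense()
for k in('contact_force','moment','tool_rot','eef_pos'):print(k,s[k].round(4))"
```

```text
contact_force [-7.718   2.3082  2.2895]
moment [0.3158 1.2273 0.0251]
tool_rot [-3.1381e+00  6.0000e-04  1.4487e+00]
eef_pos [0.5245 0.0832 0.0468]
```

>>> servo_tool --pt "0 0 0 0.01" --pt "0 0 0 0" --pt "0 0 0 0"

```text
time_s: 27.32
eef_pos: [0.5242, 0.0832, 0.0467]
tool_rot: [-3.138, 0.0, 1.457]
contact_force: [-7.9, 2.1, 1.0]
gripper_width: 0.0233
```

```bash
python3 -c "
from h import *
s=robot.sense()
for k in('contact_force','moment','tool_rot','eef_pos'):print(k,s[k].round(4))"
```

```text
contact_force [-7.9008  2.1205  0.9958]
moment [ 0.1037  1.267  -0.4363]
tool_rot [-3.1375e+00  4.0000e-04  1.4574e+00]
eef_pos [0.5242 0.0832 0.0467]
```

>>> servo_tool --pt "0 0 0 -0.02" --pt "0 0 0 0" --pt "0 0 0 0"

```text
time_s: 27.7
eef_pos: [0.5243, 0.0833, 0.0466]
tool_rot: [-3.138, 0.001, 1.439]
contact_force: [-6.9, 3.1, -0.4]
gripper_width: 0.0231
```

```bash
python3 -c "
from h import *
s=robot.sense()
for k in('contact_force','moment','tool_rot','eef_pos'):print(k,s[k].round(4))"
```

```text
contact_force [-6.8849  3.0545 -0.4326]
moment [0.605  1.1518 0.2993]
tool_rot [-3.1379e+00  7.0000e-04  1.4394e+00]
eef_pos [0.5243 0.0833 0.0466]
```

The moment is about 0 at yaw 1.449 and changes sign to either side, so the leg is flush there. I'll restore yaw, press the left wall, then lower while pressing both.

>>> servo_tool --pt "-0.05 0.1 0 0.011" --pt "0.01 0.1 0 0" --pt "0 0 0 0" --pt "0 0 0 0"

```text
time_s: 28.2
eef_pos: [0.5246, 0.0847, 0.0467]
tool_rot: [-3.139, 0.001, 1.45]
contact_force: [-5.1, -3.1, -2.3]
gripper_width: 0.023
```

>>> servo_tool --pt "0.01 0.1 0 0" --pt "0.01 0.1 0 0" --pt "0 0 0 0" --pt "0 0 0 0"

```text
time_s: 28.7
eef_pos: [0.5246, 0.0848, 0.0468]
tool_rot: [-3.139, 0.003, 1.45]
contact_force: [-4.6, -15.9, 0.1]
gripper_width: 0.0228
```

```bash
python3 -c "
from h import *
s=robot.sense()
for k in('contact_force','moment','tool_rot','eef_pos'):print(k,s[k].round(4))"
```

```text
contact_force [ -4.6426 -15.9352   0.1068]
moment [-2.4731  0.9848 -0.0705]
tool_rot [-3.1387  0.0033  1.4503]
eef_pos [0.5246 0.0848 0.0468]
```

>>> servo_tool --pt "0.05 -0.08 -0.1 0" --pt "0 0 -0.1 0" --pt "0 0 -0.1 0" --pt "0 0 0 0" --pt "0 0 0 0" --pt "0 0 0 0"

```text
time_s: 29.45
eef_pos: [0.5246, 0.0847, 0.0443]
tool_rot: [-3.138, 0.003, 1.45]
contact_force: [-9.3, -10.2, 7.8]
gripper_width: 0.0231
```

>>> servo_tool --pt "0.05 0 -0.04 0" --pt "0 0 0 0" --pt "0 0 0 0"

```text
time_s: 29.82
eef_pos: [0.5246, 0.0848, 0.0443]
tool_rot: [-3.137, 0.003, 1.45]
contact_force: [-12.2, -10.1, 14.4]
gripper_width: 0.0232
```

```bash
python3 -c "
from m import *
s=robot.sense()
for k in('contact_force','moment','tool_rot','eef_pos'):print(k,s[k].round(4))
save('scene','s7.png',(230,165,330,240),7.5)"
```

```text
contact_force [-12.1944 -10.1106  14.362 ]
moment [-1.7023  1.9377 -0.1063]
tool_rot [-3.1370e+00  2.7000e-03  1.4499e+00]
eef_pos [0.5246 0.0848 0.0443]
```

View pics/s7.png

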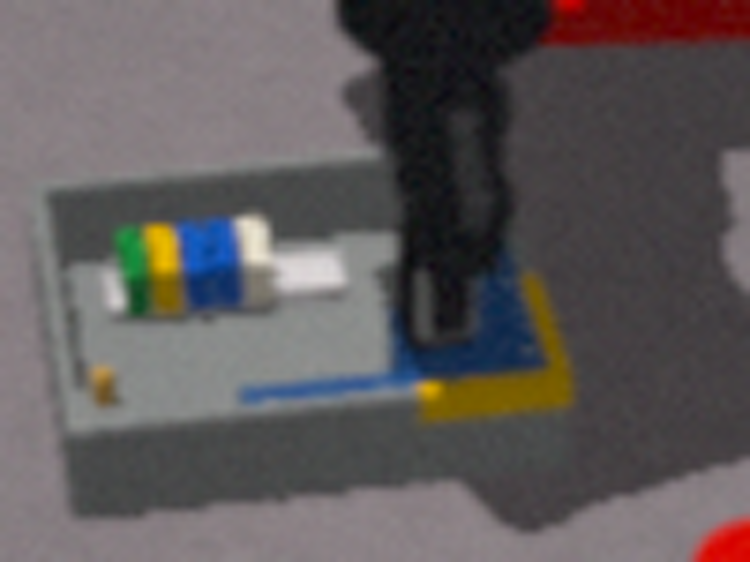

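The square sits in the taped corner, flush along both taped rims (around (545,370)). I'll ease the x push a little, settle and hand in.

>>> servo_tool --pt "-0.06 0.01 -0.02 0" --pt "0 0 0 0" --pt "0 0 0 0" --pt "0 0 0 0" --pt "0 0 0 0" --pt "0 0 0 0"

```text
time_s: 30.62
eef_pos: [0.5246, 0.0848, 0.0442]
tool_rot: [-3.138, 0.003, 1.45]
contact_force: [-11.1, -11.1, 14.6]
gripper_width: 0.0232
```

```bash
python3 -c "
from h import *
print(workorder.sign_off())"
```

```text
the job is handed in; nothing more can be done
None
```

The job is done and handed in at about 31 s of the 64 s allowed; sign-off reported no verdict.

- **Cover:** it was lifted straight off both pins and laid handle up on the mat. In the top picture its centre was about 1.3 mm from the mat's centre, with the yaw matching.
- **Square:** I used the one nearer the base, gripped by its post, lowered it to the housing floor and pressed it into the taped corner. It was still gripped at hand-in, pressing at about 11 N along x and 11 N along y, with 15 N down.
- **Far wall:** my first press could have been stuck on floor friction instead of touching the wall. I lifted the square about 3 mm and pushed again, and it met the wall at the same x. Turning it 0.01 rad either way made the moment about z change sign, so that face is flush. The left wall was confirmed only by its contact force.
- **What didn't check cleanly:** the top camera could not see the corner because the arm hid it. The tool was also tilted about 0.2–0.3° under the push, so the square may not be perfectly flat on the floor.
- **Bystanders:** I didn't touch the jar, tape roll or spool, and didn't re-measure them at the end.

I viewed 8 pictures.

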